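# Take the press plate off its keeper peg and square it on the card pile

### The job

The pile of glued header cards has to dry flat: take the metal press plate down from its peg and lay it gently and squarely on top of the pile, edges flush all round, then let go. A sprung keeper, clamped somewhere along the peg, locks the plate's handle bar in: find it, press it flat with a fingertip and draw the bar out over it. Leave the pile where it lies and do not disturb the glue bottle and the scissors.

Things in the scene. Friction and masses are not known exactly. Their poses are not given: they have to be found in the camera images.
- peg_seat (a point): Point on the flat upper face of a level steel peg (20 mm wide, 16 high), 140 mm above the bench, where the plate's bar hangs (bar up to 8 mm behind it). Axes: x along the peg, away from its free tip; y across; z up. The tip is 94 mm from here towards -x, roughly to the robot's right. The peg is fixed to a grey bench stand whose upright, 74 mm behind (+x), ends level with the peg's upper face.
- peg_tip (a point): Point on the peg's upper face at its free tip; axes as peg_seat. The bar is off the peg once it is beyond this point towards -x; the plate below the peg reaches 55 mm behind its bar, so draw it that much farther before lifting. A bar lying over the pressed keeper holds it down; let go, it springs up.
- keeper_blade (a joint): Sprung keeper: dark steel blade, 9 mm wide, 40 long, in the peg's slot. Its upright end (14 mm high, flat top 8 mm deep) faces the bar, clamped 12 to 44 mm ahead (-x) of peg_seat, each time elsewhere; the bar can be pushed along the peg until it stops there. 0 rad = up, 0.45 = flush. 2 to 4 N at the high end, which moves 5 mm seatward going down. Pulling the bar only locks it.
- bail_bar (a point): Centre of the plate's handle, where to grip it: round steel bar, 14 mm thick, 70 mm long along this y, 52 mm free between two 10 mm posts; x across it, z up. It hangs across the peg. The plate's upper face is 29 mm and its underside 41 mm below this point. The 16 mm high peg passes through the 22 mm high opening under the bar: 6 mm of play, too little to lift the bar over the raised keeper.
- press_plate: Press plate with its handle, in one piece, aluminium with a rubber underside, 110 mm along x, 150 mm along y (the bar's direction), 12 mm thick, 0.28 to 0.56 kg, hanging level on the peg; origin at the centre of its underside, axes as bail_bar.
- pile_top (a point): Centre of the top of the pile of plain header cards, 148 mm along this point's x, 108 mm along y, 11 mm high, loose on the bench (0.25 kg). The press plate belongs centred here, its long side (bar direction) along this x, either way round.
- card_pile: The card pile as a body; origin at the centre of its underside, axes as pile_top.
- glue_bottle: Upright white glue bottle with a pointed red cap, 42 mm wide, 121 mm high, a bystander standing at the back, between stand and pile; origin at its foot.
- scissors: Scissors, 206 mm, lying on the right-hand side; bystander, origin at the centre of the underside.
Not all that is in view belongs to the job. What is shaped like the card_pile but green is not meant.

How it is judged:
On the way, in this order (a step that is already met when the one before it is completed fails the run):
1. the keeper is pressed down (value of joint keeper_blade above 0.26 rad), for 0.1 s.
2. the handle bar is drawn out past the tip of the peg (x of bail_bar in the frame of peg_tip below -0.01 m), for 0.1 s.
At the end, for the whole second after the job is handed in: The press plate lies level on the pile, centred within 7 mm, its long side within 0.06 rad (3.4 degrees) of the pile's, at rest and released, and the keeper has sprung back up (horizontal distance between bail_bar and pile_top below 0.007 m and angle between the y axis of bail_bar and the x axis of pile_top, either way round below 0.06 rad and z of bail_bar in the frame of pile_top between 0.037 and 0.044 m and angle between bail_bar's own z axis and vertical below 0.04 rad and linear speed of press_plate below 0.02 m/s and value of joint keeper_blade below 0.04 rad); the robot touches nothing.
It fails at once if the pile is shoved away (more than 20 mm) (distance of pile_top from where it was at the start of the episode above 0.02 m).
It fails at once if the plate is dropped or slammed on the pile (contact force between press_plate and card_pile above 60 N).
It fails at once if the glue bottle or the scissors are disturbed (distance of any of glue_bottle, scissors from where it was at the start of the episode above 0.03 m).
It also fails if it takes over 54 s, if anything falls off the work surface, if the arm or the gripper's body presses on something with over 40 N, if the wrist force passes 120 N, or if a joint passes its speed limit or range.

### The arm

A 6-joint arm with a two-finger parallel gripper is mounted at the origin on a cart in front of the work surface, level with it; the furniture and walls round the work are solid. World frame = base frame: x ahead of the robot, y to its left, z up, the work surface at z = 0. Lengths are in m, angles in rad, forces in N, time in s.
With the tool pointing down it reaches from about 0.375 to 0.975 m from the base axis. Payload 3.8 kg.
Tool frame: the origin (TCP) lies midway between the tips of the shut fingers; the grasp point (between the pads) lies 19 mm behind it; z points along the fingers, y is the direction in which the jaws open and shut (so a half turn about z gives the same grasp; the last joint's range is limited). The gripper opens to 85 mm and grips with 20 to 120 N. Pads are 22 mm wide; open, the fingers measure 114 mm over their backs; the gripper's body (76 mm by 85 mm) begins 54 mm behind the grasp point. The pads swing forward as they close: fully open they stand 13 mm farther back than shut.
Start: joints at [-1.313, 0.264, 1.604, -0, 1.274, -0.037], TCP at [0.196, -0.646, 0.231] pointing down, gripper open.
Joint ranges: [-2.63, 2.63], [-0.94, 2.18], [0.31, 2.57], [-1.31, 4.45], [0, 2.66], [-2.55, 2.55]. Speed limits (rad/s): [2.57, 2.57, 3.14, 3.14, 3.14, 3.14].

### API

Orientations are given as a rotation vector (axis times angle).
In Python, from workcell import bot gives the robot as it stands. The module is installed in compiled form; this text tells all that it offers.
- The arm moves only by the tool play_rows, never from a script. Its argument "series" is a list of rows, each an object with "translation": the shift along the tool's x, y, z in m, a list of three; "spin": the turn about the tool's z in units of 5 degrees (1.0 is 5 degrees). In form: [{"translation": [dx, dy, dz], "spin": spin}, ...]. A call has 1 to 5 rows; each row shifts and turns the commanded pose from where the row before left it, along the tool's axes as they then stand; what a row does not reach is not made up. A row lasts 1/10 s, in which the tool goes at most 50 mm and 8.59 degrees, less where a joint would pass 70% of its speed; a pose out of reach is approached as far as the arm can. A call is refused whole if a number of a shift passes 0.05 or a number of a turn 1, either way. A call with a gripper value outside its range is refused whole. "jaw" is the gripper's target within -1 to 1 (fully open at 1, half-way at 0, shut at -1), set as the call begins (left out, the last holds). The fingers move at their own pace and stop on an object; "force" is the grip in N (left out, the last holds). Time passes only in rows, so rows that do not move let the fingers close. It gives the time, the measured TCP pose, the force and the opening at its end, in the units of the state.
- bot.read_state(): the state, without advancing time (a new reading comes with each control period).
- bot.read_camera(name): name is "scene" or "top" or "wrist"; returns the picture (420x560x3 uint8, blue, green, red); there is no depth.
- bot.get_calibration(name): a dict with "fov_y" (degrees; the focal length in pixels is half the picture's height over the tangent of half this angle, whatever the lens; pixels are square), "cx", "cy" (the principal point, pixels), "R" (3x3) and "t" (3): a world point X has camera coordinates R X + t. Camera axes: x right, y down, z forward; pixel columns grow to the right and rows downward; lengths in m; the calibration is good to about 2 mm. The wrist camera is an equidistant fisheye: a pixel r from the principal point sees the ray r / f radians off the axis. A picture is of the moment at which its call begins: read the wrist's pose just before it. get_calibration takes no time and is no camera call; for the wrist camera it gives the pose at the moment of the call.
- bot.finish_job(): hands the job in, once; it reports no verdict.
The state is a dict: "time": time; "q": joint angles; "joint_vel": joint speeds; "joint_torque": joint torques, N m; "tool_pos": TCP position; "tcp_rot": TCP orientation; "wrist_force": force on the tool from outside, world axes, zero at the start; "torque": the same for the moment, N m; "width": opening from 0.0 (shut) to 1.0 (fully open).
Only numpy, scipy, OpenCV 4.12 (cv2) and the standard library are available. Lean on these libraries where they do the work, as an engineer would, in place of code of your own. Each camera call takes 0.05 s, during which the arm holds its last target. There are 200 camera calls.

## Working session

There is one attempt and no reset: what is moved stays moved. The work goes in short steps, Python scripts to look and compute and a tool call to move; the robot and the scene stay as the last step left them, time stands still between calls to the robot, and variables do not carry over. Pictures are saved under pics/ and viewed, about 8 in all and at most 12, crops included, and the job is handed in when it is done.

Besides the shell and the picture viewer there is one more tool, called after "Call:" as name(argument=value, ...), one argument or row to a line, values as JSON. play_rows: Moves the arm, as the interface text tells. Its arguments: {"type":"object","properties":{"series":{"type":"array","items":{"type":"object","properties":{"translation":{"type":"array","items":{"type":"number"}},"spin":{"type":"number"}}}},"jaw":{"type":"number"},"force":{"type":"number"}},"required":["series"]}

```bash
mkdir -p pics
cat > h.py <<'E'
from workcell import bot
import numpy as np, cv2
from scipy.spatial.transform import Rotation as Ro
def cal(n):
    c=bot.get_calibration(n); R=np.array(c["R"]);t=np.array(c["t"]); f=210/np.tan(np.radians(c["fov_y"]/2)); return R,t,f,c["cx"],c["cy"]
def proj(n,X,c=None):
    R,t,f,cx,cy=c or cal(n); p=R@np.array(X)+t
    if n=="wrist":
        r=np.hypot(p[0],p[1]); th=np.arctan2(r,p[2]); return np.array([cx+f*th*p[0]/r,cy+f*th*p[1]/r])
    return np.array([cx+f*p[0]/p[2],cy+f*p[1]/p[2]])
def ray(n,uv,c=None):
    R,t,f,cx,cy=c or cal(n); d=np.array([(uv[0]-cx)/f,(uv[1]-cy)/f])
    if n=="wrist":
        th=np.linalg.norm(d); v=np.r_[d/th*np.sin(th),np.cos(th)]
    else: v=np.r_[d,1]
    return -R.T@t, R.T@v
def onz(n,uv,z,c=None):
    o,v=ray(n,uv,c); return o+v*(z-o[2])/v[2]
def st():
    s=bot.read_state(); print({k:np.round(s[k],4).tolist() for k in("time","tool_pos","tcp_rot","wrist_force","width","q")}); print(Ro.from_rotvec(s["tcp_rot"]).as_matrix().round(3)); return s
E
python3 - <<'E'
from h import *
st()
a=bot.read_camera("scene");b=bot.read_camera("top")
cv2.imwrite("pics/s0.png",a);cv2.imwrite("pics/t0.png",b)
for n in("scene","top"):
    R,t,f,cx,cy=cal(n);print(n,(-R.T@t).round(3),R.round(3).tolist(),f,cx,cy)
E
```

```text
{'time': 0.0, 'tool_pos': [0.1959, -0.6452, 0.2299], 'tcp_rot': [-3.1053, -0.4612, 0.0004], 'wrist_force': [-0.8799, 0.3322, -0.111], 'width': 0.9979, 'q': [-1.3129, 0.2648, 1.6054, -0.0, 1.2737, -0.037]}
[[ 0.957  0.291 -0.001]
 [ 0.291 -0.957  0.002]
 [ 0.    -0.002 -1.   ]]
scene [0.105 0.71  0.782] [[-0.864, -0.504, 0.017], [-0.312, 0.509, -0.802], [0.395, -0.698, -0.597]] 402.94474897021894 280.5392756037388 210.45294368792682
top [ 0.3   -0.059  1.517] [[0.014, -1.0, 0.011], [-0.983, -0.016, -0.183], [0.183, -0.008, -0.983]] 486.33355726636654 283.4872152472085 210.8676850862376
```

View pics/s0.png

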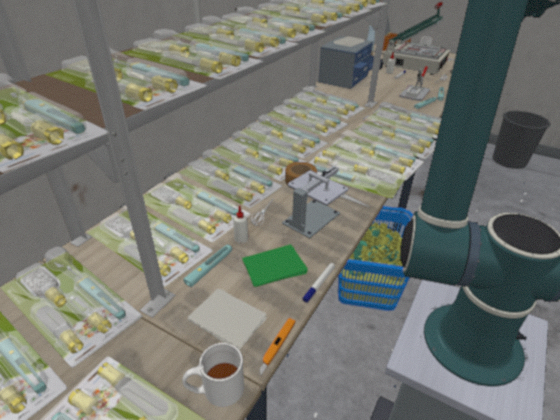

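View pics/t0.png

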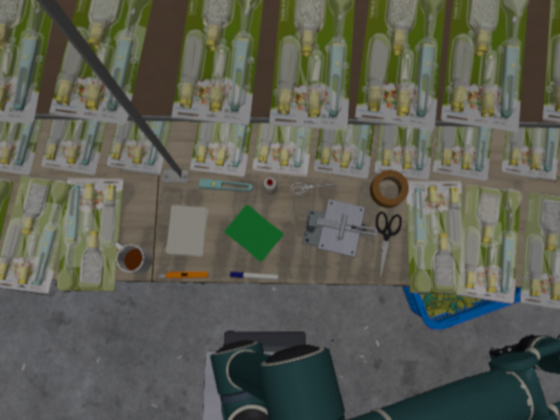

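The top view shows the pile at about (187,230), the green decoy at (254,233), the plate on its stand at (335,227) with the peg tip near (375,231), the scissors at (386,240), and the glue bottle at (269,183). Next I zoom in on the plate and the pile.

Run:
```python
from h import *
b=cv2.imread("pics/t0.png");a=cv2.imread("pics/s0.png")
c1=cv2.resize(b[190:270,295:415],None,fx=6.6,fy=6.6,interpolation=cv2.INTER_CUBIC)[:528]
cv2.imwrite("pics/c1.png",c1)
h=cv2.cvtColor(b,cv2.COLOR_BGR2HSV)
print(b[230,187],h[230,187])
m=((np.abs(b.astype(int)-b[230,187]).max(2)<22)*255).astype(np.uint8)
m=cv2.morphologyEx(m,cv2.MORPH_OPEN,np.ones((5,5)))
n,l,s,ce=cv2.connectedComponentsWithStats(m);k=l[230,187];print(s[k],ce[k])
cn=cv2.findContours((l==k).astype(np.uint8),0,2)[0][0]
P=np.array([onz("top",p[0],0.011)[:2] for p in cn],np.float32)
r=cv2.minAreaRect(P);print("pile",r,cv2.boxPoints(r).round(4).tolist())
for n,uv,z in[("glue foot",(269,183),.1),("tip",(375,231),.14),("scissor",(386,220),0),("plate c",(335,227),.11)]:print(n,onz("top",uv,z).round(3))
```

```text
[121 128 131] [ 21  19 131]
[ 166  205   43   51 1800] [186.60611111 229.94666667]
pile ((0.5156733989715576, 0.22918862104415894), (0.11831633746623993, 0.15422266721725464), 86.21930694580078) [[0.43479999899864197, 0.17520000040531158], [0.588699996471405, 0.16509999334812164], [0.5964999794960022, 0.2831000089645386], [0.4426000118255615, 0.29330000281333923]]
glue foot [ 0.648 -0.025  0.1  ]
tip [ 0.502 -0.333  0.14 ]
scissor [ 0.558 -0.396  0.   ]
plate c [ 0.517 -0.221  0.11 ]
```

View pics/c1.png

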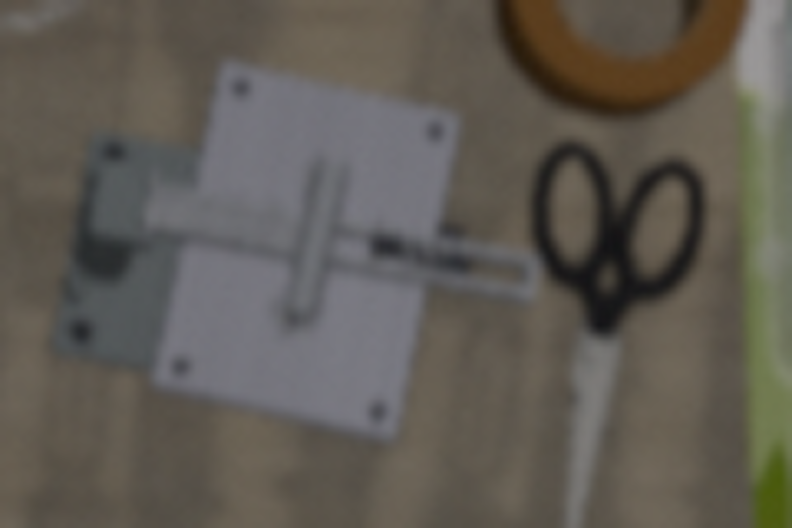

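The crop shows the bar running from (333,157) to (298,325) and the dark keeper between (375,240) and (470,265), ahead of the bar. The peg tip is at (538,278). I'll move above it for a close look.

Call:
play_rows(
  series=[
    {"translation": [0.042,-0.029,-0.007],"spin": 0},
    {"translation": [0.042,-0.029,-0.007],"spin": 0},
    {"translation": [0.042,-0.029,-0.007],"spin": 0},
    {"translation": [0.042,-0.029,-0.007],"spin": 0},
    {"translation": [0.042,-0.029,-0.007],"spin": 0},
  ],
)

```text
time: 0.6
tool_pos: [0.3509, -0.4501, 0.265]
tcp_rot: [-3.107, -0.46, 0.0]
wrist_force: [0.8, -0.7, 0.0]
width: 0.999
```

Call:
play_rows(
  series=[
    {"translation": [0.042,-0.029,-0.007],"spin": 0},
    {"translation": [0.042,-0.029,-0.007],"spin": 0},
    {"translation": [0.042,-0.029,-0.007],"spin": 0},
    {"translation": [0.042,-0.029,-0.007],"spin": 0},
    {"translation": [0.042,-0.029,-0.007],"spin": 0},
  ],
)

```text
time: 1.1
tool_pos: [0.5051, -0.2562, 0.2991]
tcp_rot: [-3.107, -0.461, 0.001]
wrist_force: [0.9, -1.1, -0.0]
width: 1.0
```

Call:
play_rows(
  series=[
    {"translation": [0,0,0],"spin": 1},
    {"translation": [0,0,0],"spin": 1},
    {"translation": [0,0,0],"spin": 1},
    {"translation": [0,0,0],"spin": 1},
    {"translation": [0,0,0],"spin": 1},
  ],
)

```text
time: 1.6
tool_pos: [0.5041, -0.2578, 0.2985]
tcp_rot: [-3.133, 0.227, 0.002]
wrist_force: [-0.0, 0.5, 0.8]
width: 1.004
```

Run:
```python
from h import *
st();R,t,f,cx,cy=cal("wrist");print((-R.T@t).round(3),R.round(3).tolist(),f,cx,cy)
c=cal("wrist");a=bot.read_camera("wrist");cv2.imwrite("pics/w1.png",a)
np.savez("pics/w1.npz",R=c[0],t=c[1],k=c[2:])
```

```text
{'time': 1.6, 'tool_pos': [0.5041, -0.2578, 0.2985], 'tcp_rot': [-3.1329, 0.2272, 0.0017], 'wrist_force': [-0.0166, 0.4572, 0.8205], 'width': 1.0038, 'q': [-0.5166, 0.0238, 1.7534, -0.0, 1.3656, 1.199]}
[[ 0.99  -0.144 -0.001]
 [-0.144 -0.99   0.001]
 [-0.001 -0.    -1.   ]]
[ 0.57  -0.267  0.441] [[-0.143, -0.99, -0.0], [-0.954, 0.138, 0.265], [-0.262, 0.038, -0.964]] 325.19226210127806 282.20430078525806 204.27901471063333
```

View pics/w1.png

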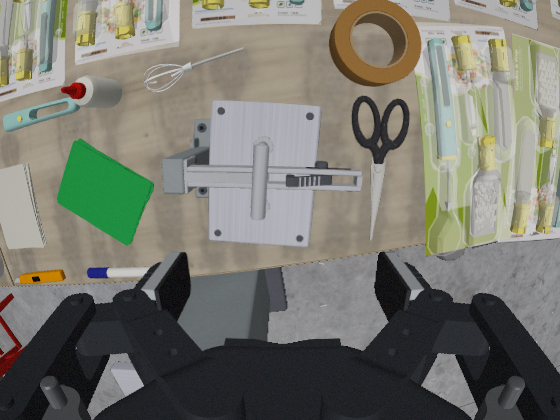

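The wrist view shows the bar from (262,140) to (257,218), the keeper at about (287–328,180), the peg tip at (361,180) and the stand at (175,172). I'll zoom in on the keeper.

Run:
```python
from h import *
a=cv2.imread("pics/w1.png")
cv2.imwrite("pics/c2.png",cv2.resize(a[130:230,230:370],None,fx=5.6,fy=5.6,interpolation=cv2.INTER_CUBIC))
for n,uv,z in[("barTop",(262,143),.154),("barBot",(257.5,217),.154),("tipU",(361,171.5),.14),("tipL",(360,189),.14),("stU",(187,162),.14),("stL",(187,193),.14),("pl",(212,101),.118),("pr",(320,106),.118),("pbl",(209,242),.118),("pbr",(309,246),.118)]:print(n,onz("wrist",uv,z).round(4))
```

```text
barTop [ 0.5502 -0.246   0.154 ]
barBot [ 0.4836 -0.2309  0.154 ]
tipU [ 0.5095 -0.3339  0.14  ]
tipL [ 0.4926 -0.3313  0.14  ]
stU [ 0.5434 -0.1708  0.14  ]
stL [ 0.5135 -0.1644  0.14  ]
pl [ 0.5978 -0.2006  0.118 ]
pr [ 0.5761 -0.3053  0.118 ]
pbl [ 0.4521 -0.169   0.118 ]
pbr [ 0.4323 -0.2756  0.118 ]
```

View pics/c2.png

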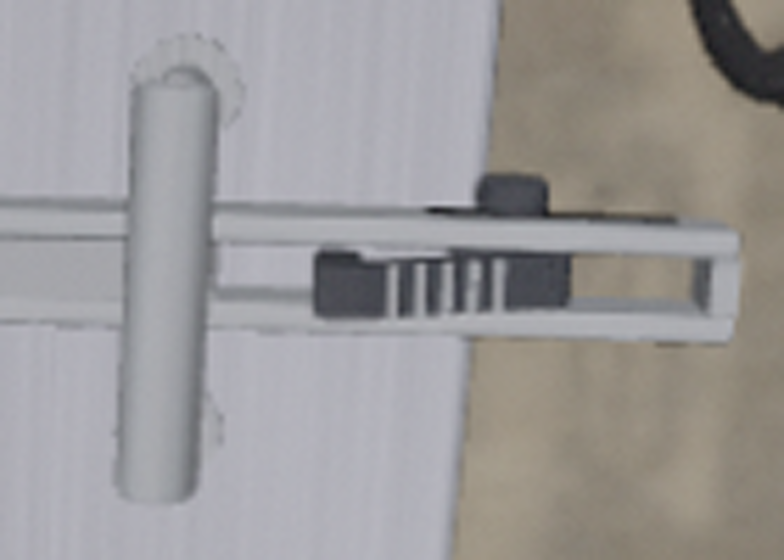

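Run:
```python
from h import *
g=lambda u,v:(u/5.6+230,v/5.6+130)
w=lambda u,v,z:onz("wrist",g(u,v),z)
P1,P2=w(738,230,.14),w(733,340,.14);tip=(P1+P2)/2
b1,b2=w(173,90,.1535),w(157,490,.1535)
bc=w(166,282,.153)
dirp=None
l1=w(20,203,.14);l2=w(725,228,.14);m1=w(20,322,.14);m2=w(725,340,.14)
for a,b in((l1,l2),(m1,m2)): print("peg ang",np.degrees(np.arctan2(*(a-b)[[1,0]])))
print("width",np.linalg.norm(P1-P2))
print("bar",b1.round(4),b2.round(4),((b1+b2)/2).round(4),bc.round(4),"barang",np.degrees(np.arctan2(*(b1-b2)[[1,0]])))
px=(l1-l2);px/=np.linalg.norm(px);print("tip",tip.round(4),px.round(3))
for n,p in(("bar",bc),("bar2",(b1+b2)/2),("kf",w(315,284,.154)),("kb",w(386,284,.154)),("kb2",w(570,284,.14)),("barL",w(127,282,.147)),("barR",w(211,282,.147))):
  d=p-tip;print(n,p.round(4),"along",(d@px).round(4),"across",(px[0]*d[1]-px[1]*d[0]).round(4))
```

```text
peg ang 79.69891635092782
peg ang 80.15062771983555
width 0.019261389648439237
bar [ 0.5476 -0.2445  0.1535] [ 0.4829 -0.2313  0.1535] [ 0.5152 -0.2379  0.1535] [ 0.5171 -0.2385  0.153 ] barang -11.570326175051376
tip [ 0.5003 -0.3334  0.14  ] [0.179 0.984 0.   ]
bar [ 0.5171 -0.2385  0.153 ] along 0.0964 across 0.0004
bar2 [ 0.5152 -0.2379  0.1535] along 0.0966 across 0.0024
kf [ 0.5135 -0.2622  0.154 ] along 0.0724 across -0.0002
kb [ 0.5118 -0.2734  0.154 ] along 0.061 across -0.0006
kb2 [ 0.5045 -0.3047  0.14  ] along 0.029 across 0.001
barL [ 0.517  -0.2315  0.147 ] along 0.1032 across 0.0018
barR [ 0.5149 -0.2452  0.147 ] along 0.0894 across 0.0014
```

Call:
play_rows(
  series=[
    {"translation": [0.0104,-0.0161,0.02],"spin": 0},
    {"translation": [0,0,0.035],"spin": 0.5},
    {"translation": [0,0,0.035],"spin": 0},
    {"translation": [0,0,0],"spin": 0},
    {"translation": [0,0,0],"spin": 0},
  ],
  jaw=-0.13,
  force=30,
)

```text
time: 2.15
tool_pos: [0.5164, -0.2434, 0.2087]
tcp_rot: [-3.127, 0.289, 0.003]
wrist_force: [0.3, -0.9, 1.1]
width: 0.433
```

Run:
```python
from h import *
s=st()
c=cal("wrist");a=bot.read_camera("wrist");cv2.imwrite("pics/w2.png",a[:, :])
print(c[2:])
p=np.array(s["tool_pos"]);R=Ro.from_rotvec(s["tcp_rot"]).as_matrix();w=.085*s["width"]
for sg in(1,-1):
  for x in(-.011,.011):
    for z in(-.013,-.006,0): print(sg,x,z,proj("wrist",p+R@[x,sg*w/2,z],c).round(1))
```

```text
{'time': 2.15, 'tool_pos': [0.5164, -0.2434, 0.2087], 'tcp_rot': [-3.1274, 0.2891, 0.0034], 'wrist_force': [0.349, -0.9113, 1.0845], 'width': 0.4335, 'q': [-0.4841, 0.0851, 1.8547, 0.0, 1.2041, 1.271]}
[[ 0.983 -0.183 -0.002]
 [-0.183 -0.983  0.001]
 [-0.002 -0.001 -1.   ]]
(np.float64(325.19226210127806), 282.20430078525806, 204.27901471063333)
1 -0.011 -0.013 [323.8 292.7]
1 -0.011 -0.006 [322.1 285.3]
1 -0.011 0 [320.8 279.4]
1 0.011 -0.013 [326.3 249.1]
1 0.011 -0.006 [324.4 243. ]
1 0.011 0 [322.8 238.2]
-1 -0.011 -0.013 [243.6 292.7]
-1 -0.011 -0.006 [245.2 285.3]
-1 -0.011 0 [246.4 279.4]
-1 0.011 -0.013 [241.3 249.1]
-1 0.011 -0.006 [243.1 243. ]
-1 0.011 0 [244.6 238.2]
```

View pics/w2.png

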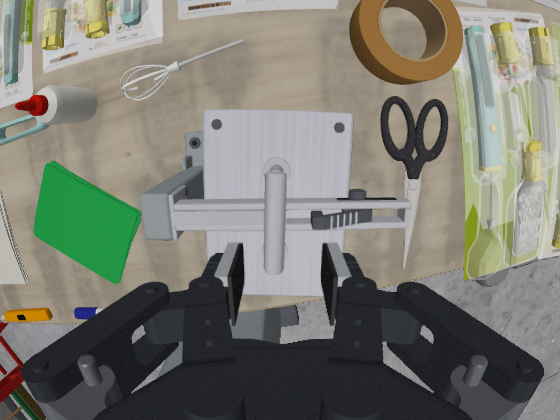

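The fingertip corners at (243,243) and (322,243) put the tips about 6 mm behind the TCP at this opening. The front finger lines up with the keeper at (320,218), and the bar at (275,220) is between the fingers. I'll narrow the jaws slightly and go down.

Call:
play_rows(
  series=[
    {"translation": [0,0,0.03],"spin": 0},
    {"translation": [0,0,0.02],"spin": 0},
    {"translation": [0,0,0.006],"spin": 0},
    {"translation": [0,0,0],"spin": 0},
  ],
  jaw=-0.224,
)

```text
time: 2.6
tool_pos: [0.5176, -0.2441, 0.1545]
tcp_rot: [3.128, -0.29, 0.002]
wrist_force: [-0.6, 0.5, 0.1]
width: 0.384
```

Call:
play_rows(
  series=[
    {"translation": [0,0,0.002],"spin": 0},
    {"translation": [0,0,0.002],"spin": 0},
    {"translation": [0,0,0.002],"spin": 0},
  ],
)

```text
time: 2.9
tool_pos: [0.5184, -0.2437, 0.1491]
tcp_rot: [3.128, -0.291, 0.006]
wrist_force: [1.6, 3.4, 3.9]
width: 0.386
```

Run:
```python
from h import *
st();c=cal("wrist");a=bot.read_camera("wrist")
cv2.imwrite("pics/w3.png",cv2.resize(a[140:320,170:400],None,fx=3.3,fy=3.3,interpolation=cv2.INTER_CUBIC))
```

```text
{'time': 2.9, 'tool_pos': [0.5184, -0.2437, 0.1491], 'tcp_rot': [3.128, -0.2907, 0.0056], 'wrist_force': [1.6215, 3.3706, 3.945], 'width': 0.3861, 'q': [-0.4836, 0.1359, 1.9141, 0.0014, 1.0883, 1.2718]}
[[ 0.983 -0.184  0.004]
 [-0.184 -0.983 -0.   ]
 [ 0.004 -0.    -1.   ]]
```

View pics/w3.png

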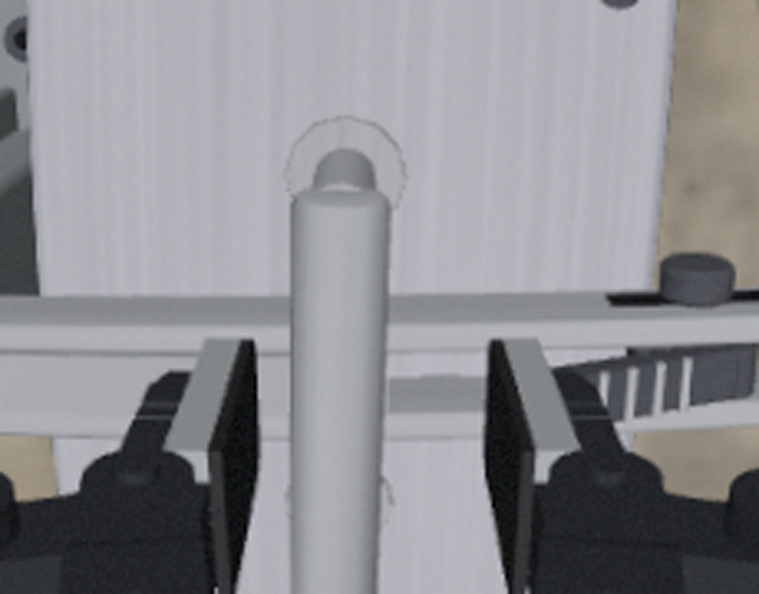

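The bar lies between the fingers. The front finger, at (510,345) in the crop, is on the keeper's high end, and the wrist force of +4 N confirms contact. I'll press it down now.

Call:
play_rows(
  series=[
    {"translation": [0,0,0.002],"spin": 0},
    {"translation": [0,0,0.002],"spin": 0},
    {"translation": [0,0,0.002],"spin": 0},
    {"translation": [0,0,0.002],"spin": 0},
    {"translation": [0,0,0],"spin": 0},
  ],
)

```text
time: 3.45
tool_pos: [0.5182, -0.2421, 0.1395]
tcp_rot: [-3.125, 0.291, -0.003]
wrist_force: [3.7, 7.6, 4.6]
width: 0.389
```

Call:
play_rows(
  series=[
    {"translation": [0,0,0.0015],"spin": 0},
    {"translation": [0,0,0.0015],"spin": 0},
    {"translation": [0,0,0.001],"spin": 0},
    {"translation": [0,0,0],"spin": 0},
  ],
)

```text
time: 3.85
tool_pos: [0.5183, -0.2421, 0.1392]
tcp_rot: [-3.126, 0.29, -0.004]
wrist_force: [-3.3, 10.7, 21.7]
width: 0.386
```

The keeper is down and the finger has reached the peg's face at 21 N. I'll ease off a little and draw the bar until the rear finger reaches it.

Call:
play_rows(
  series=[
    {"translation": [0,0,-0.001],"spin": 0},
    {"translation": [0,0.002,0],"spin": 0},
    {"translation": [0,0.002,0],"spin": 0},
    {"translation": [0,0.002,0],"spin": 0},
    {"translation": [0,0.001,0],"spin": 0},
  ],
)

```text
time: 4.35
tool_pos: [0.5182, -0.2431, 0.1392]
tcp_rot: [-3.114, 0.293, -0.005]
wrist_force: [3.3, 30.8, 22.2]
width: 0.384
```

Run:
```python
from h import *
st();c=cal("wrist");a=bot.read_camera("wrist")
cv2.imwrite("pics/w4.png",cv2.resize(a[140:320,170:400],None,fx=3.3,fy=3.3,interpolation=cv2.INTER_CUBIC))
```

```text
{'time': 4.35, 'tool_pos': [0.5182, -0.2431, 0.1392], 'tcp_rot': [-3.1144, 0.2927, -0.0049], 'wrist_force': [3.3371, 30.76, 22.2087], 'width': 0.3837, 'q': [-0.4905, 0.1481, 1.9201, 0.0155, 1.0758, 1.2603]}
[[ 0.982 -0.186  0.004]
 [-0.186 -0.982  0.013]
 [ 0.002 -0.014 -1.   ]]
```

View pics/w4.png

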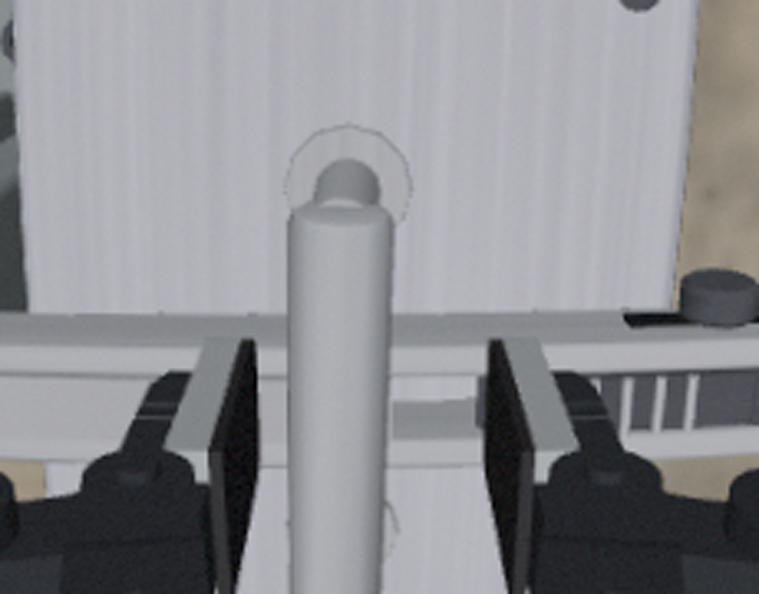

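The crop shows the keeper nose flat just under the finger at (480,390). The finger is stuck (30 N sideways, 22 N down), so I'm pressing too hard on the peg. I'll unload vertically in small steps.

Call:
play_rows(
  series=[
    {"translation": [0,-0.003,-0.0005],"spin": 0},
    {"translation": [0,0,-0.0005],"spin": 0},
    {"translation": [0,0,-0.0005],"spin": 0},
  ],
)

```text
time: 4.7
tool_pos: [0.5176, -0.247, 0.1393]
tcp_rot: [-3.128, 0.289, -0.004]
wrist_force: [1.4, 3.1, 6.1]
width: 0.388
```

Call:
play_rows(
  series=[
    {"translation": [0,0,-0.0005],"spin": 0},
    {"translation": [0,0,-0.0005],"spin": 0},
    {"translation": [0,0,0],"spin": 0},
  ],
)

```text
time: 5.0
tool_pos: [0.5169, -0.2478, 0.1393]
tcp_rot: [3.128, -0.29, 0.002]
wrist_force: [2.5, 2.7, 5.9]
width: 0.385
```

It slipped free: 6 N down, keeper still held, and the rear finger is at the bar. I'll close in stages and rise slightly each time.

Call:
play_rows(
  series=[
    {"translation": [0,0,-0.0003],"spin": 0},
    {"translation": [0,0,-0.0003],"spin": 0},
    {"translation": [0,0,0],"spin": 0},
  ],
  jaw=-0.4,
)

```text
time: 5.3
tool_pos: [0.5168, -0.2481, 0.1399]
tcp_rot: [3.127, -0.291, 0.002]
wrist_force: [2.2, 0.9, 5.6]
width: 0.302
```

Call:
play_rows(
  series=[
    {"translation": [0,0,-0.0004],"spin": 0},
    {"translation": [0,0,-0.0002],"spin": 0},
    {"translation": [0,0,0],"spin": 0},
  ],
  jaw=-0.55,
)

```text
time: 5.6
tool_pos: [0.5165, -0.2479, 0.1402]
tcp_rot: [3.128, -0.291, 0.001]
wrist_force: [1.8, 1.9, 5.4]
width: 0.224
```

Run:
```python
from h import *
st();c=cal("wrist");a=bot.read_camera("wrist")
cv2.imwrite("pics/w5.png",cv2.resize(a[140:320,170:400],None,fx=3.3,fy=3.3,interpolation=cv2.INTER_CUBIC))
```

```text
{'time': 5.6, 'tool_pos': [0.5165, -0.2479, 0.1402], 'tcp_rot': [3.1277, -0.2906, 0.0012], 'wrist_force': [1.8085, 1.9164, 5.3946], 'width': 0.2238, 'q': [-0.4908, 0.1463, 1.9199, -0.0001, 1.0745, 1.2653]}
[[ 0.983 -0.184  0.001]
 [-0.184 -0.983 -0.   ]
 [ 0.001  0.    -1.   ]]
```

View pics/w5.png

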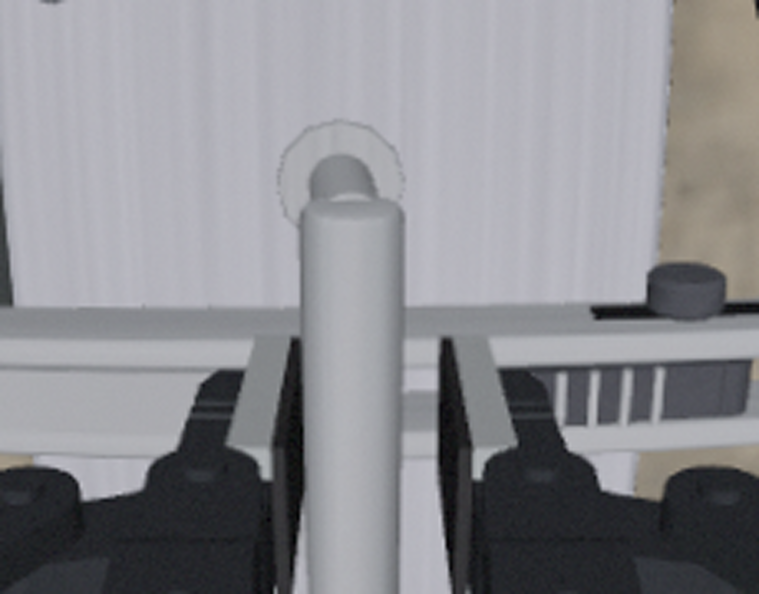

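The rear finger touches the bar and the keeper is flat under the front finger. I'll close fully and draw the bar.

Call:
play_rows(
  series=[
    {"translation": [0,0,-0.0003],"spin": 0},
    {"translation": [0,0,0],"spin": 0},
    {"translation": [0,0,0],"spin": 0},
    {"translation": [0,0,0],"spin": 0},
  ],
  jaw=-1,
  force=60,
)

```text
time: 6.05
tool_pos: [0.5163, -0.2479, 0.1405]
tcp_rot: [3.128, -0.29, 0.0]
wrist_force: [0.6, 2.4, 6.2]
width: 0.133
```

Call:
play_rows(
  series=[
    {"translation": [0,0.003,0],"spin": 0},
    {"translation": [0,0.003,0],"spin": 0},
    {"translation": [0,0.003,0],"spin": 0},
    {"translation": [0,0.003,0],"spin": 0},
  ],
)

```text
time: 6.45
tool_pos: [0.5152, -0.2526, 0.1405]
tcp_rot: [-3.114, 0.293, -0.0]
wrist_force: [5.6, 29.9, 13.3]
width: 0.136
```

Call:
play_rows(
  series=[
    {"translation": [0,0,-0.0005],"spin": 0},
    {"translation": [0,0,-0.0005],"spin": 0},
    {"translation": [0,0,0],"spin": 0},
  ],
)

```text
time: 6.75
tool_pos: [0.5151, -0.2527, 0.1406]
tcp_rot: [-3.116, 0.292, 0.0]
wrist_force: [6.4, 22.6, 6.6]
width: 0.131
```

Call:
play_rows(
  series=[
    {"translation": [0,0,-0.0005],"spin": 0},
    {"translation": [0,0,-0.0005],"spin": 0},
    {"translation": [0,0,0],"spin": 0},
  ],
)

```text
time: 7.05
tool_pos: [0.5149, -0.2526, 0.1407]
tcp_rot: [-3.116, 0.291, 0.001]
wrist_force: [8.2, 20.7, 2.8]
width: 0.135
```

Run:
```python
from h import *
s=st();a=bot.read_camera("wrist");b=bot.read_camera("scene")
x=cv2.resize(a[140:300,190:390],None,fx=3,fy=3,interpolation=cv2.INTER_CUBIC)[:,:400] if 0 else cv2.resize(a[165:265,230:370],None,fx=5,fy=5,interpolation=cv2.INTER_CUBIC)
c=proj("scene",[.515,-.2526,.14]).astype(int);print(c)
y=cv2.resize(b[c[1]-40:c[1]+60,c[0]-50:c[0]+50],(500,500),interpolation=cv2.INTER_CUBIC)
y=cv2.convertScaleAbs(y,alpha=1.4)
o=np.hstack([cv2.resize(x,(480,343)),cv2.resize(y,(320,320))[:343] if 0 else cv2.copyMakeBorder(cv2.resize(y,(320,320)),0,23,0,0,0)])
cv2.imwrite("pics/m6.png",o)
```

```text
{'time': 7.05, 'tool_pos': [0.5149, -0.2526, 0.1407], 'tcp_rot': [-3.1159, 0.2915, 0.001], 'wrist_force': [8.1604, 20.706, 2.8317], 'width': 0.1347, 'q': [-0.5062, 0.1505, 1.9141, 0.0122, 1.0825, 1.2454]}
[[ 0.983 -0.185  0.   ]
 [-0.185 -0.983  0.012]
 [-0.002 -0.012 -1.   ]]
[320 176]
```

View pics/m6.png

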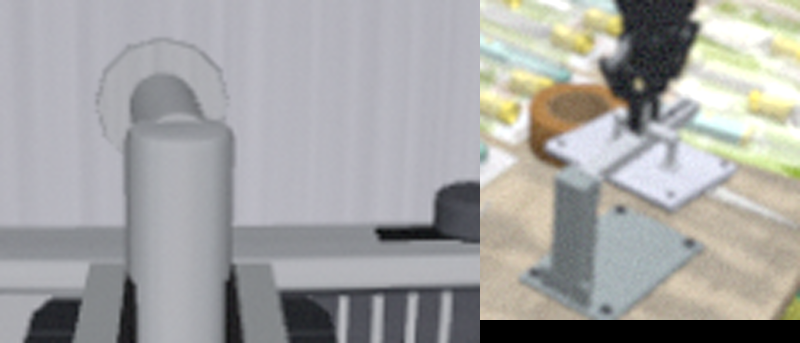

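The wrist crop shows the post base at (162,100), left of the bar top at (180,130). The plate has rolled about 6° and its rear edge is wedged under the peg. I'll relax the pull, loosen the jaws so the plate levels, re-grip, lift by part of the 6 mm of play and draw.

Call:
play_rows(
  series=[
    {"translation": [0,-0.003,0.0005],"spin": 0},
    {"translation": [0,-0.003,0.0005],"spin": 0},
    {"translation": [0,0,0.0005],"spin": 0},
  ],
)

```text
time: 7.45
tool_pos: [0.5152, -0.2519, 0.1406]
tcp_rot: [-3.126, 0.29, 0.001]
wrist_force: [2.1, 7.3, 8.4]
width: 0.134
```

Call:
play_rows(
  series=[
    {"translation": [0,0,0],"spin": 0},
    {"translation": [0,0,0],"spin": 0},
    {"translation": [0,0,0],"spin": 0},
  ],
  jaw=-0.55,
)

```text
time: 7.75
tool_pos: [0.5156, -0.2494, 0.1403]
tcp_rot: [-3.12, 0.291, 0.001]
wrist_force: [5.2, 14.6, 5.2]
width: 0.219
```

Run:
```python
from h import *
s=st();a=bot.read_camera("wrist");cv2.imwrite("pics/w7.png",a);b=cv2.imread("pics/w5.png")
g=cv2.cvtColor(a,6)
for r in range(178,226,6): print(r,g[r,256:312:2].tolist())
```

```text
{'time': 7.75, 'tool_pos': [0.5156, -0.2494, 0.1403], 'tcp_rot': [-3.1203, 0.2915, 0.0007], 'wrist_force': [5.2115, 14.6388, 5.1637], 'width': 0.2193, 'q': [-0.4982, 0.1484, 1.9175, 0.0078, 1.0792, 1.2552]}
[[ 0.983 -0.185  0.   ]
 [-0.185 -0.983  0.008]
 [-0.001 -0.008 -1.   ]]
178 [181, 182, 183, 183, 181, 176, 178, 182, 182, 180, 181, 172, 153, 158, 172, 171, 173, 177, 174, 161, 149, 167, 181, 180, 183, 184, 178, 180]
184 [181, 183, 183, 184, 182, 178, 180, 182, 170, 166, 173, 174, 172, 175, 176, 172, 173, 175, 175, 178, 178, 174, 176, 168, 163, 183, 178, 181]
190 [183, 182, 183, 184, 182, 176, 178, 162, 173, 173, 175, 173, 145, 129, 136, 138, 139, 137, 131, 125, 153, 173, 176, 175, 175, 149, 178, 181]
196 [183, 183, 183, 184, 183, 179, 179, 170, 174, 175, 174, 123, 129, 134, 138, 138, 137, 134, 126, 124, 110, 151, 176, 176, 175, 175, 169, 181]
202 [182, 182, 184, 183, 183, 177, 179, 159, 144, 142, 141, 142, 143, 145, 144, 145, 145, 145, 145, 143, 148, 142, 166, 176, 175, 162, 179, 182]
208 [182, 181, 185, 184, 182, 177, 168, 123, 144, 159, 164, 172, 175, 178, 179, 177, 177, 175, 175, 168, 156, 144, 115, 163, 185, 181, 180, 182]
214 [183, 183, 184, 184, 183, 179, 168, 123, 140, 158, 166, 172, 175, 176, 178, 178, 176, 175, 175, 165, 156, 141, 120, 182, 185, 181, 180, 180]
220 [183, 184, 184, 185, 184, 179, 173, 121, 144, 160, 167, 172, 175, 176, 177, 176, 174, 175, 175, 165, 152, 140, 124, 184, 186, 182, 179, 183]
```

The post (columns 277–297) and bar (269–301) now line up, so the plate is level again. I'll re-grip without pull and then lift slightly.

Call:
play_rows(
  series=[
    {"translation": [0,-0.001,0],"spin": 0},
    {"translation": [0,0,0],"spin": 0},
    {"translation": [0,0,0],"spin": 0},
  ],
  jaw=-1,
)

```text
time: 8.1
tool_pos: [0.5153, -0.2515, 0.1406]
tcp_rot: [-3.126, 0.291, 0.001]
wrist_force: [2.4, 5.8, 5.5]
width: 0.134
```

Call:
play_rows(
  series=[
    {"translation": [0,0,-0.001],"spin": 0},
    {"translation": [0,0,-0.001],"spin": 0},
    {"translation": [0,0,-0.001],"spin": 0},
    {"translation": [0,0,0],"spin": 0},
  ],
)

```text
time: 8.5
tool_pos: [0.5149, -0.2518, 0.1424]
tcp_rot: [-3.126, 0.291, 0.002]
wrist_force: [4.3, 4.2, -0.2]
width: 0.134
```

Run:
```python
from h import *
s=st();a=bot.read_camera("wrist");cv2.imwrite("pics/w8.png",a)
g=cv2.cvtColor(a,6)
for r in range(178,226,6): print(r,g[r,256:312:2].tolist())
```

```text
{'time': 8.5, 'tool_pos': [0.5149, -0.2518, 0.1424], 'tcp_rot': [-3.1263, 0.2909, 0.0018], 'wrist_force': [4.3374, 4.2426, -0.2152], 'width': 0.1338, 'q': [-0.4989, 0.1461, 1.9157, 0.0013, 1.0815, 1.2568]}
[[ 0.983 -0.184 -0.001]
 [-0.184 -0.983  0.002]
 [-0.001 -0.002 -1.   ]]
178 [184, 179, 177, 179, 182, 182, 181, 181, 171, 155, 160, 171, 170, 173, 178, 174, 161, 151, 171, 180, 180, 185, 185, 178, 182, 180, 184, 187]
184 [186, 181, 178, 179, 182, 171, 168, 174, 173, 172, 174, 176, 171, 173, 176, 176, 179, 178, 174, 177, 171, 157, 185, 178, 181, 181, 186, 187]
190 [185, 181, 176, 178, 166, 173, 175, 174, 174, 157, 131, 137, 140, 139, 137, 132, 126, 138, 174, 176, 176, 175, 159, 180, 183, 182, 186, 188]
196 [184, 182, 178, 179, 168, 173, 175, 176, 164, 124, 133, 136, 138, 139, 138, 135, 126, 117, 140, 176, 175, 176, 172, 179, 182, 182, 186, 189]
202 [186, 182, 178, 179, 175, 169, 152, 144, 144, 142, 142, 144, 145, 144, 145, 145, 146, 146, 145, 144, 146, 174, 172, 180, 182, 182, 188, 188]
208 [184, 185, 179, 178, 183, 170, 134, 149, 161, 169, 173, 177, 177, 178, 178, 175, 173, 171, 164, 151, 135, 140, 183, 180, 182, 183, 187, 189]
214 [184, 183, 178, 180, 183, 170, 131, 148, 160, 169, 174, 176, 178, 178, 176, 174, 173, 172, 162, 150, 135, 139, 181, 181, 181, 183, 186, 187]
220 [185, 184, 179, 179, 182, 170, 131, 146, 161, 169, 174, 177, 177, 178, 176, 173, 173, 171, 160, 149, 132, 150, 182, 181, 183, 185, 187, 188]
```

The plate is gripped level and lifted about 2 mm clear of the peg. I'll draw it out slowly.

Call:
play_rows(
  series=[
    {"translation": [0,0.002,-0.0005],"spin": 0},
    {"translation": [0,0.002,0],"spin": 0},
    {"translation": [0,0.002,0],"spin": 0},
  ],
)

```text
time: 8.85
tool_pos: [0.5145, -0.2529, 0.1426]
tcp_rot: [-3.117, 0.293, 0.002]
wrist_force: [6.6, 21.1, 2.5]
width: 0.132
```

Call:
play_rows(
  series=[
    {"translation": [0,0.002,0],"spin": 0},
    {"translation": [0,0.002,0],"spin": 0},
    {"translation": [0,0,0],"spin": 0},
  ],
)

```text
time: 9.15
tool_pos: [0.512, -0.2622, 0.1427]
tcp_rot: [-3.127, 0.291, 0.005]
wrist_force: [-0.2, 2.9, -1.4]
width: 0.133
```

It cleared the keeper and the forces are low. I'll continue out past the tip.

Call:
play_rows(
  series=[
    {"translation": [0,0.006,0],"spin": 0},
    {"translation": [0,0.008,0],"spin": 0},
    {"translation": [0,0.008,0],"spin": 0},
    {"translation": [0,0.008,0],"spin": 0},
    {"translation": [0,0.008,0],"spin": 0},
  ],
)

```text
time: 9.65
tool_pos: [0.5065, -0.301, 0.1447]
tcp_rot: [3.127, -0.291, 0.001]
wrist_force: [-0.6, 2.0, 2.2]
width: 0.134
```

Call:
play_rows(
  series=[
    {"translation": [0,0.012,0],"spin": 0},
    {"translation": [0,0.012,0],"spin": 0},
    {"translation": [0,0.012,0],"spin": 0},
    {"translation": [0,0.012,0],"spin": 0},
    {"translation": [0,0.012,0],"spin": 0},
  ],
)

```text
time: 10.15
tool_pos: [0.4949, -0.3597, 0.1437]
tcp_rot: [-3.128, 0.291, 0.001]
wrist_force: [-0.3, 0.1, -3.8]
width: 0.131
```

Call:
play_rows(
  series=[
    {"translation": [0,0.012,0],"spin": 0},
    {"translation": [0,0.012,0],"spin": 0},
    {"translation": [0,0.012,0],"spin": 0},
    {"translation": [0,0.012,0],"spin": 0},
    {"translation": [0,0.0,0],"spin": 0},
  ],
)

```text
time: 10.65
tool_pos: [0.4863, -0.4077, 0.1444]
tcp_rot: [3.127, -0.292, 0.001]
wrist_force: [0.7, 0.3, -4.5]
width: 0.133
```

The bar is out and the plate is clear of the tip (4.5 N carried). I'll lift it and move to a spot with a close view of the pile.

Call:
play_rows(
  series=[
    {"translation": [0,0,-0.02],"spin": 0},
    {"translation": [0,0,-0.03],"spin": 0},
    {"translation": [0,0,-0.03],"spin": 0},
    {"translation": [0,0,-0.03],"spin": 0},
    {"translation": [0,0,-0.02],"spin": 0},
  ],
  force=80,
)

```text
time: 11.15
tool_pos: [0.4874, -0.4059, 0.2772]
tcp_rot: [3.127, -0.29, 0.004]
wrist_force: [0.0, -0.0, -3.6]
width: 0.127
```

Call:
play_rows(
  series=[
    {"translation": [-0.006,-0.017,0],"spin": 0},
    {"translation": [-0.012,-0.034,0],"spin": 0},
    {"translation": [-0.012,-0.034,0],"spin": 0},
    {"translation": [-0.012,-0.034,0],"spin": 0},
    {"translation": [-0.012,-0.034,0],"spin": 0},
  ],
)

```text
time: 11.65
tool_pos: [0.4601, -0.2424, 0.2723]
tcp_rot: [-3.126, 0.29, 0.004]
wrist_force: [0.6, 0.7, -4.0]
width: 0.121
```

Call:
play_rows(
  series=[
    {"translation": [-0.012,-0.034,0],"spin": 0},
    {"translation": [-0.012,-0.034,0],"spin": 0},
    {"translation": [-0.012,-0.034,0],"spin": 0},
    {"translation": [-0.012,-0.034,0],"spin": 0},
    {"translation": [-0.012,-0.034,0],"spin": 0},
  ],
)

```text
time: 12.15
tool_pos: [0.4319, -0.0648, 0.2725]
tcp_rot: [-3.127, 0.29, 0.004]
wrist_force: [0.0, 0.1, -4.4]
width: 0.124
```

Call:
play_rows(
  series=[
    {"translation": [-0.012,-0.034,0],"spin": 0},
    {"translation": [-0.012,-0.034,0],"spin": 0},
    {"translation": [-0.006,-0.017,0],"spin": 0},
    {"translation": [0,0,0],"spin": 0},
    {"translation": [0,0,0],"spin": 0},
  ],
)

```text
time: 12.65
tool_pos: [0.4189, 0.0223, 0.2731]
tcp_rot: [3.128, -0.287, -0.003]
wrist_force: [0.8, 0.4, -3.8]
width: 0.123
```

Run:
```python
from h import *
st();c=cal("wrist");np.savez("pics/w9.npz",R=c[0],t=c[1],k=c[2:]);a=bot.read_camera("wrist");cv2.imwrite("pics/w9.png",a)
print((-c[0].T@c[1]).round(4),[proj("wrist",[x,y,.011],c).round(0).tolist() for x in(.44,.59) for y in(.175,.283)])
b=bot.read_camera("top");cv2.imwrite("pics/t9.png",b)
```

```text
{'time': 12.65, 'tool_pos': [0.4189, 0.0223, 0.2731], 'tcp_rot': [3.128, -0.2872, -0.0025], 'wrist_force': [0.8134, 0.3647, -3.8012], 'width': 0.1228, 'q': [-0.006, -0.2624, 2.0542, -0.0003, 1.3514, 1.748]}
[[ 0.983 -0.182 -0.002]
 [-0.182 -0.983 -0.   ]
 [-0.002  0.001 -1.   ]]
[0.4846 0.011  0.4151] [[166.0, 177.0], [100.0, 192.0], [143.0, 67.0], [78.0, 91.0]]
```

View pics/w9.png

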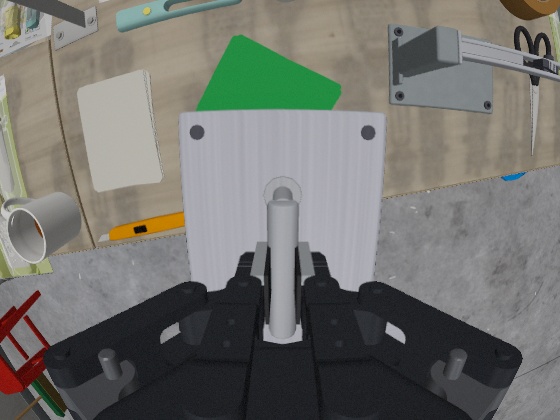

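The pile's top face is fully visible at about (78–162, 70–192), with a lighter near side strip on its right. The plate hangs level and square in the grip. I'll measure the pile and the held plate numerically.

```bash
cat > pile.py <<'E'
from h import *
z=np.load("pics/w9.npz");c=(z["R"],z["t"],*z["k"])
a=cv2.imread("pics/w9.png");h=cv2.cvtColor(a,cv2.COLOR_BGR2HSV)
m=((np.abs(a.astype(int)-np.median(a[110:160,100:140].reshape(-1,3),axis=0)).max(2)<28)*255).astype(np.uint8)
m=cv2.morphologyEx(m,cv2.MORPH_OPEN,np.ones((3,3)))
n,l,s,ce=cv2.connectedComponentsWithStats(m);k=l[130,120];print(s[k])
cn=cv2.findContours((l==k).astype(np.uint8),0,cv2.CHAIN_APPROX_NONE)[0][0][:,0]
A=np.array([onz("wrist",p,.011,c)[:2] for p in cn]);B=np.array([onz("wrist",p,0.,c)[:2] for p in cn])
r=cv2.minAreaRect(A.astype(np.float32));print(r)
th=r[2] if r[1][0]>r[1][1] else r[2]-90
th=(th+90)%180-90
ex=np.array([np.cos(np.radians(th)),np.sin(np.radians(th))]);ey=np.array([-ex[1],ex[0]])
c0=np.array(r[0])
def side(P,sel,u,v,lim):
    q=(P-c0)@u;w=(P-c0)@v;k=sel*q>lim;k&=np.abs(w)<np.abs(w).max()*.8
    f=np.polyfit(w[k],q[k],1);return f[1],np.degrees(np.arctan(f[0])),k.sum()
for n,P in(("z11",A),("z0",B)):
    print(n,"+x",side(P,1,ex,ey,.055),"-x",side(P,-1,ex,ey,.055),"+y",side(P,1,ey,ex,.042),"-y",side(P,-1,ey,ex,.042))
print("th",th,c0,ex,ey)
g=cv2.cvtColor(a,6)
print("row130",g[130,70:170].tolist())
for uv in((180,113),(384,113)): print("plate corner",onz("wrist",uv,.2731+.007-.029,c).round(4))
print("bar end",onz("wrist",(284,200),.2731+.014,c).round(4))
E
python3 pile.py
```

```text
[  77   69   85  123 7713]
((0.5148521661758423, 0.23121702671051025), (0.11817742139101028, 0.15338067710399628), 86.42288970947266)
z11 +x (np.float64(0.0755495737058498), np.float64(-0.28562089589712725), np.int64(58)) -x (np.float64(-0.07525418364664271), np.float64(-0.31185281155051325), np.int64(58)) +y (np.float64(0.05655616568382212), np.float64(0.9302719840455043), np.int64(84)) -y (np.float64(-0.05377646170882259), np.float64(-0.3269984324297378), np.int64(119))
z0 +x (np.float64(0.07697935300448945), np.float64(3.703329855286355), np.int64(70)) -x (np.float64(-0.07537774625192226), np.float64(-5.007058340575508), np.int64(76)) +y (np.float64(0.06414472649867417), np.float64(0.8712702217873293), np.int64(85)) -y (np.float64(-0.04920376304705939), np.float64(-0.32699843242972537), np.int64(119))
th -3.5771102905273438 [0.51485217 0.23121703] [ 0.99805173 -0.0623918 ] [0.0623918  0.99805173]
row130 [129, 127, 131, 130, 131, 132, 133, 133, 135, 133, 134, 135, 142, 176, 176, 175, 176, 176, 176, 177, 176, 177, 176, 176, 177, 176, 176, 178, 177, 176, 176, 177, 176, 176, 175, 177, 177, 176, 177, 178, 177, 177, 178, 178, 178, 178, 178, 177, 179, 178, 178, 177, 177, 178, 177, 177, 179, 178, 178, 177, 178, 178, 177, 178, 177, 178, 178, 178, 178, 179, 178, 179, 179, 178, 178, 177, 178, 179, 178, 177, 178, 178, 174, 162, 152, 171, 137, 148, 148, 150, 148, 150, 151, 150, 149, 150, 149, 149, 148, 149]
plate corner [0.4976 0.0619 0.2511]
plate corner [ 0.4786 -0.0413  0.2511]
bar end [0.4516 0.0162 0.2871]
```

Run:
```python
from h import *
z=np.load("pics/w9.npz");c=(z["R"],z["t"],*z["k"])
a=cv2.imread("pics/w9.png");g=cv2.GaussianBlur(cv2.cvtColor(a,6),(1,5),0).astype(float)
T=np.array([.4189,.0223,.2731]);tx=np.array([.983,-.182,0]);ty=np.array([-.182,-.983,0])
print("row118",g[118,172:190].astype(int).tolist(),g[118,376:394].astype(int).tolist())
print("front col240",g[104:124,240].astype(int).tolist(),"col 330",g[104:124,330].astype(int).tolist())
print("bar end col284",g[190:214,284].astype(int).tolist())
d=np.abs(np.gradient(g,axis=1))
for r in range(118,285,24):
    L=172+d[r,172:200].argmax();Rr=366+d[r,366:394].argmax()
    f=lambda zz:np.linalg.norm(onz("wrist",(L,r),zz,c)-onz("wrist",(Rr,r),zz,c))
    zs=np.linspace(.2,.28,801);zz=zs[np.argmin([abs(f(q)-.110) for q in zs])]
    p,q=onz("wrist",(L,r),zz,c),onz("wrist",(Rr,r),zz,c);m=(p+q)/2-T
    print(r,L,Rr,"z",zz.round(4),"tool x",(m@tx).round(4),"y",(m@ty).round(4))
# top camera pile edges
b=cv2.cvtColor(cv2.imread("pics/t9.png"),6).astype(float)
print("top cols",b[218:240].mean(0)[158:216].astype(int).tolist())
print("top rows",b[:,178:198].mean(1)[196:264].astype(int).tolist())
```

```text
row118 [150, 149, 148, 148, 148, 148, 143, 154, 159, 166, 169, 168, 167, 168, 168, 171, 174, 174] [171, 172, 172, 175, 174, 173, 173, 171, 160, 150, 132, 140, 142, 138, 135, 134, 135, 137]
front col240 [99, 99, 99, 102, 109, 126, 145, 159, 163, 164, 165, 166, 166, 166, 166, 166, 166, 166, 166, 165] col 330 [100, 99, 99, 99, 103, 118, 140, 159, 169, 172, 173, 173, 174, 174, 174, 174, 174, 174, 174, 174]
bar end col284 [128, 128, 128, 127, 128, 128, 130, 135, 145, 152, 148, 140, 136, 138, 143, 150, 157, 164, 166, 166, 166, 166, 166, 166]
118 179 385 z 0.2451 tool x 0.0676 y -0.0008
142 180 383 z 0.2439 tool x 0.0545 y -0.0011
166 181 382 z 0.2443 tool x 0.0414 y -0.0011
190 182 381 z 0.2453 tool x 0.0281 y -0.0011
214 184 380 z 0.246 tool x 0.0145 y -0.0008
238 187 376 z 0.2436 tool x -0.0009 y -0.0011
262 189 374 z 0.2448 tool x -0.0158 y -0.0011
top cols [88, 86, 85, 84, 84, 84, 83, 84, 85, 92, 105, 119, 128, 131, 131, 131, 131, 131, 131, 131, 131, 131, 131, 131, 131, 131, 131, 131, 131, 131, 131, 131, 132, 132, 131, 132, 132, 132, 132, 131, 123, 98, 70, 68, 73, 65, 54, 51, 52, 53, 54, 53, 46, 35, 30, 37, 48, 52]
top rows [87, 88, 88, 88, 89, 88, 90, 92, 95, 103, 116, 127, 131, 132, 131, 132, 132, 131, 131, 132, 132, 131, 131, 131, 132, 131, 131, 131, 131, 131, 131, 131, 131, 131, 131, 131, 131, 131, 131, 131, 131, 131, 131, 131, 131, 131, 131, 131, 131, 131, 131, 131, 131, 131, 131, 131, 131, 128, 118, 104, 93, 89, 87, 88, 89, 91, 92, 91]
```

Run:
```python
from h import *
for uv in((183.6+.5,230.05+.5),(168.7,230.5),(199.45,230.5),(184,206),(184,255.1)): print(uv,onz("top",uv,.011).round(4))
# cross-check the two cameras: stand base / whisk etc: scissors & green pile centre
z=np.load("pics/w9.npz");c=(z["R"],z["t"],*z["k"])
# pile corners in wrist: refined approx via mask quad vs top mask quad
for n,f,zc,seed in(("wrist","pics/w9.png",c,(130,120)),("top","pics/t9.png",cal("top"),(230,184))):
    a=cv2.imread(f).astype(int);m=((np.abs(a-a[seed[0]-5:seed[0]+5,seed[1]-5:seed[1]+5].mean((0,1))).max(2)<(8 if n=="wrist" else 18))*255).astype(np.uint8)
    k=cv2.connectedComponents(m)[1];k=(k==k[seed]).astype(np.uint8);k=cv2.morphologyEx(k,cv2.MORPH_OPEN,np.ones((5,5)))
    cn=cv2.findContours(k,0,cv2.CHAIN_APPROX_NONE)[0][0][:,0]
    r=cv2.minAreaRect(np.array([onz(n,p,.011,zc)[:2] for p in cn],np.float32));print(n,r)
```

```text
(184.1, 230.55) [0.5132 0.2384 0.011 ]
(168.7, 230.5) [0.5126 0.2863 0.011 ]
(199.45, 230.5) [0.5141 0.1906 0.011 ]
(184, 206) [0.5912 0.2427 0.011 ]
(184, 255.1) [0.4366 0.2348 0.011 ]
wrist ((0.5147796273231506, 0.23279176652431488), (0.11147976666688919, 0.15273447334766388), 87.25545501708984)
top ((0.5158630609512329, 0.23309506475925446), (0.11055295169353485, 0.15277014672756195), 86.62442779541016)
```

Both cameras put the pile at about (0.515, 0.234) with yaw −3.2°. The plate is offset about −3 mm along the tool x axis in the grip. I'll move over the pile.

Call:
play_rows(
  series=[
    {"translation": [0.0075,-0.028,0],"spin": -0.3},
    {"translation": [0.0099,-0.0375,0],"spin": 0},
    {"translation": [0.0099,-0.0375,0],"spin": 0},
    {"translation": [0.0099,-0.0375,0],"spin": 0},
    {"translation": [0.0099,-0.0375,0],"spin": 0},
  ],
)

```text
time: 13.25
tool_pos: [0.4964, 0.1899, 0.2738]
tcp_rot: [3.131, -0.253, -0.0]
wrist_force: [1.3, -0.9, -4.9]
width: 0.121
```

Call:
play_rows(
  series=[
    {"translation": [0.0099,-0.0375,0],"spin": -0.3},
    {"translation": [0.002,-0.0094,0.02],"spin": -0.4},
    {"translation": [0,0,0.03],"spin": -0.46},
    {"translation": [0,0,0.03],"spin": 0},
    {"translation": [0,0,0.02],"spin": 0},
  ],
)

```text
time: 13.75
tool_pos: [0.5136, 0.2327, 0.171]
tcp_rot: [3.138, -0.093, -0.006]
wrist_force: [-0.6, -0.0, -3.2]
width: 0.125
```

Call:
play_rows(
  series=[
    {"translation": [0,0,0.02],"spin": 0},
    {"translation": [0,0,0.02],"spin": 0},
    {"translation": [0,0,0.01],"spin": 0},
    {"translation": [0,0,0],"spin": 0},
    {"translation": [0,0,0],"spin": 0},
  ],
)

```text
time: 14.25
tool_pos: [0.5151, 0.2338, 0.1246]
tcp_rot: [-3.14, 0.092, -0.001]
wrist_force: [0.3, -0.2, -3.7]
width: 0.123
```

Run:
```python
from h import *
s=st();R=Ro.from_rotvec(s["tcp_rot"]).as_matrix();p=np.array(s["tool_pos"])
d=np.array([.518,.2327,p[2]])-p;print("move tool",(R.T@d).round(4),"yaw",np.degrees(np.arctan2(R[1,0],R[0,0])))
```

```text
{'time': 14.25, 'tool_pos': [0.5151, 0.2338, 0.1246], 'tcp_rot': [-3.1401, 0.0921, -0.0005], 'wrist_force': [0.2577, -0.2168, -3.7276], 'width': 0.1233, 'q': [0.3822, 0.1495, 1.948, -0.0, 1.0438, 2.0116]}
[[ 0.998 -0.059  0.   ]
 [-0.059 -0.998  0.   ]
 [ 0.    -0.    -1.   ]]
move tool [0.003 0.001 0.   ] yaw -3.359019605447471
```

Call:
play_rows(
  series=[
    {"translation": [0.003,0.001,0.02],"spin": 0},
    {"translation": [0,0,0.02],"spin": 0},
    {"translation": [0,0,0.015],"spin": 0},
    {"translation": [0,0,0.005],"spin": 0},
    {"translation": [0,0,0],"spin": 0},
  ],
)

```text
time: 14.75
tool_pos: [0.5171, 0.2329, 0.0639]
tcp_rot: [3.14, -0.091, -0.002]
wrist_force: [-0.0, -0.2, -4.2]
width: 0.125
```

Call:
play_rows(
  series=[
    {"translation": [0,0,0.002],"spin": 0},
    {"translation": [0,0,0.002],"spin": 0},
    {"translation": [0,0,0.002],"spin": 0},
    {"translation": [0,0,0],"spin": 0},
  ],
)

```text
time: 15.15
tool_pos: [0.5174, 0.2331, 0.0583]
tcp_rot: [-3.14, 0.091, -0.0]
wrist_force: [-1.1, 0.8, -4.6]
width: 0.125
```

Call:
play_rows(
  series=[
    {"translation": [0,0,0.0015],"spin": 0},
    {"translation": [0,0,0.0015],"spin": 0},
    {"translation": [0,0,0.001],"spin": 0},
    {"translation": [0,0,0],"spin": 0},
  ],
)

```text
time: 15.55
tool_pos: [0.5172, 0.2329, 0.054]
tcp_rot: [3.14, -0.091, -0.001]
wrist_force: [-0.4, 0.2, -3.8]
width: 0.122
```

Call:
play_rows(
  series=[
    {"translation": [0,0,0.001],"spin": 0},
    {"translation": [0,0,0.001],"spin": 0},
    {"translation": [0,0,0.001],"spin": 0},
    {"translation": [0,0,0],"spin": 0},
  ],
)

```text
time: 15.95
tool_pos: [0.5172, 0.233, 0.051]
tcp_rot: [3.14, -0.091, -0.001]
wrist_force: [0.8, -0.6, -5.3]
width: 0.124
```

Call:
play_rows(
  series=[
    {"translation": [0,0,0.001],"spin": 0},
    {"translation": [0,0,0.001],"spin": 0},
    {"translation": [0,0,0],"spin": 0},
  ],
)

```text
time: 16.25
tool_pos: [0.5173, 0.233, 0.049]
tcp_rot: [3.14, -0.091, -0.0]
wrist_force: [-0.5, 0.1, -4.1]
width: 0.123
```

Call:
play_rows(
  series=[
    {"translation": [0,0,0.001],"spin": 0},
    {"translation": [0,0,0.001],"spin": 0},
    {"translation": [0,0,0],"spin": 0},
  ],
)

```text
time: 16.55
tool_pos: [0.5172, 0.233, 0.047]
tcp_rot: [3.14, -0.091, -0.001]
wrist_force: [-1.1, -0.6, -3.7]
width: 0.126
```

Run:
```python
from h import *
s=st();a=bot.read_camera("wrist");b=bot.read_camera("scene");np.savez("pics/w10.npz",**dict(zip(("R","t"),cal("wrist")[:2])),k=cal("wrist")[2:])
cv2.imwrite("pics/w10.png",a);cv2.imwrite("pics/s10.png",b)
x=cv2.resize(a[80:300,120:440],None,fx=1.5,fy=1.5,interpolation=cv2.INTER_CUBIC)  #480x330
y=cv2.resize(cv2.convertScaleAbs(b[250:370,165:305],alpha=1.5),None,fx=5,fy=5,interpolation=cv2.INTER_CUBIC)[:600]
y=y[:600,:700]
cv2.imwrite("pics/m10.png",y)
```

```text
{'time': 16.55, 'tool_pos': [0.5172, 0.233, 0.047], 'tcp_rot': [3.1401, -0.0906, -0.0006], 'wrist_force': [-1.0757, -0.606, -3.7466], 'width': 0.1263, 'q': [0.3793, 0.246, 1.9969, -0.0, 0.899, 2.0078]}
[[ 0.998 -0.058 -0.   ]
 [-0.058 -0.998 -0.   ]
 [-0.     0.    -1.   ]]
```

View pics/m10.png

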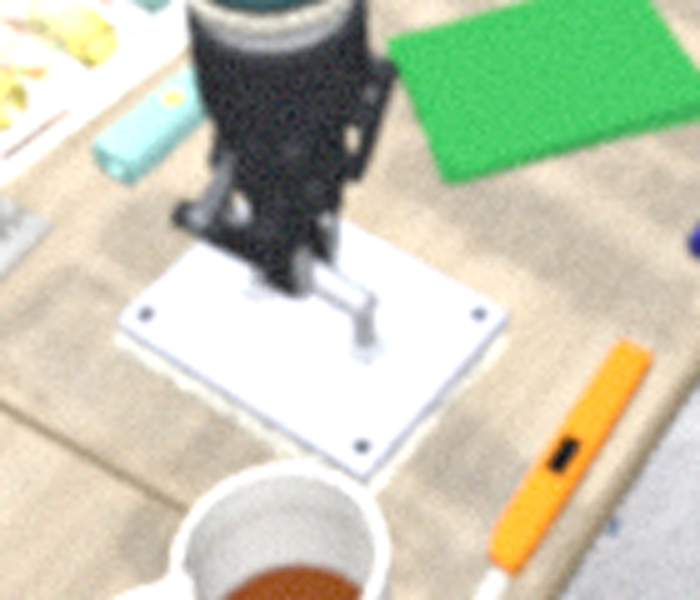

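In the scene crop, the plate's corners are at (120,320), (365,480) and (508,318). The cream pile shows as an even rim directly below both near edges, so the plate is well aligned. I'll lower it to contact.

Call:
play_rows(
  series=[
    {"translation": [0,0,0.001],"spin": 0},
    {"translation": [0,0,0.0005],"spin": 0},
    {"translation": [0,0,0],"spin": 0},
  ],
)

```text
time: 16.95
tool_pos: [0.5178, 0.2331, 0.0461]
tcp_rot: [-3.14, 0.091, -0.001]
wrist_force: [0.2, -0.2, -2.4]
width: 0.122
```

Call:
play_rows(
  series=[
    {"translation": [0,0,0.0005],"spin": 0},
    {"translation": [0,0,0.0005],"spin": 0},
    {"translation": [0,0,0],"spin": 0},
  ],
)

```text
time: 17.25
tool_pos: [0.5178, 0.2332, 0.046]
tcp_rot: [-3.14, 0.091, -0.001]
wrist_force: [-2.9, -1.6, 4.4]
width: 0.124
```

It has touched down, fully supported at +4 N. Releasing now.

Call:
play_rows(
  series=[
    {"translation": [0,0,0],"spin": 0},
    {"translation": [0,0,0],"spin": 0},
    {"translation": [0,0,0],"spin": 0},
    {"translation": [0,0,0],"spin": 0},
  ],
  jaw=-0.2,
)

```text
time: 17.65
tool_pos: [0.5175, 0.2331, 0.0447]
tcp_rot: [-3.14, 0.091, -0.0]
wrist_force: [0.1, 0.6, 0.7]
width: 0.4
```

Call:
play_rows(
  series=[
    {"translation": [0,0,-0.01],"spin": 0},
    {"translation": [0,0,-0.02],"spin": 0},
    {"translation": [0,0,-0.04],"spin": 0},
    {"translation": [0,0,-0.05],"spin": 0},
    {"translation": [0,0,-0.05],"spin": 0},
  ],
)

```text
time: 18.15
tool_pos: [0.5168, 0.2328, 0.2166]
tcp_rot: [3.14, -0.091, -0.001]
wrist_force: [0.8, -0.4, -0.1]
width: 0.399
```

Call:
play_rows(
  series=[
    {"translation": [-0.02,0,-0.03],"spin": 0},
    {"translation": [-0.04,0,0],"spin": 0},
    {"translation": [-0.04,0,0],"spin": 0},
    {"translation": [0,0,0],"spin": 0},
    {"translation": [0,0,0],"spin": 0},
  ],
)

```text
time: 18.65
tool_pos: [0.4172, 0.239, 0.2456]
tcp_rot: [-3.14, 0.089, -0.003]
wrist_force: [0.2, -1.1, 0.4]
width: 0.398
```

Run:
```python
from h import *
s=st();c=cal("wrist");a=bot.read_camera("wrist");cv2.imwrite("pics/w11.png",a)
print([proj("wrist",[x,y,.034],c).round(0).tolist() for x,y in((.44,.18),(.44,.288),(.59,.18),(.59,.288))])
seed=proj("wrist",[.55,.20,.034],c).astype(int)[::-1];print(seed,a[tuple(seed)])
h=cv2.cvtColor(a,cv2.COLOR_BGR2HSV)
ref=h[seed[0]-3:seed[0]+4,seed[1]-3:seed[1]+4].reshape(-1,3).mean(0);print(ref)
m=((np.abs(a.astype(int)-a[seed[0]-3:seed[0]+4,seed[1]-3:seed[1]+4].mean((0,1))).max(2)<14)*255).astype(np.uint8)
k=cv2.connectedComponents(m)[1];k=(k==k[tuple(seed)]).astype(np.uint8)
cn=cv2.findContours(k,0,cv2.CHAIN_APPROX_NONE)[0];cn=max(cn,key=len)[:,0]
r=cv2.minAreaRect(np.array([onz("wrist",p,.023,c)[:2] for p in cn],np.float32));print("plate",r)
# cream rim around the plate, pixels beyond each side mid-edge
cen=np.array(r[0])
for dx,dy,n in((1,0,"+x"),(-1,0,"-x"),(0,1,"+y"),(0,-1,"-y")):
    e=[]
    for q in np.linspace(.045 if dy else .065,.07 if dy else .09,13):
        u=proj("wrist",[cen[0]+dx*q+(.03*abs(dy)),cen[1]+dy*q+.03*abs(dx),.011],c).round().astype(int);e.append(a[u[1],u[0]].tolist() if 0<=u[1]<420 and 0<=u[0]<560 else None)
    print(n,e)
b=bot.read_camera("top");cv2.imwrite("pics/t11.png",b)
g=cv2.cvtColor(b,6).astype(float)
print(g[218:240].mean(0)[160:210].astype(int).tolist());print(g[:,178:198].mean(1)[196:264].astype(int).tolist())
```

```text
{'time': 18.65, 'tool_pos': [0.4172, 0.239, 0.2456], 'tcp_rot': [-3.1396, 0.0888, -0.003], 'wrist_force': [0.1566, -1.0793, 0.3586], 'width': 0.3981, 'q': [0.4685, -0.1207, 1.9879, -0.0002, 1.2723, 2.096]}
[[ 0.998 -0.057  0.002]
 [-0.057 -0.998  0.001]
 [ 0.002 -0.001 -1.   ]]
[[335.0, 155.0], [237.0, 161.0], [328.0, 22.0], [229.0, 27.0]]
[ 56 312] [187 179 180]
[120.24489796  10.81632653 189.7755102 ]
plate ((0.5141245722770691, 0.23464149236679077), (0.11033850163221359, 0.14645923674106598), 86.6790771484375)
+x [[189, 182, 182], [190, 181, 181], [190, 182, 182], [192, 184, 183], [191, 182, 183], [191, 182, 183], [190, 182, 182], [135, 149, 157], [135, 148, 157], [130, 144, 154], [131, 145, 155], [129, 142, 153], [128, 142, 150]]
-x [[193, 185, 185], [193, 185, 186], [190, 182, 183], [191, 184, 184], [169, 160, 160], [126, 138, 146], [124, 140, 148], [126, 141, 149], [124, 137, 146], [119, 133, 143], [118, 134, 142], [116, 130, 136], [120, 132, 139]]
+y [[190, 182, 182], [191, 184, 184], [191, 183, 183], [192, 184, 184], [172, 165, 164], [128, 143, 151], [131, 144, 152], [131, 14
[... 180 characters left out ...]
], [193, 185, 185], [164, 157, 156], [175, 182, 184], [135, 153, 167], [138, 155, 167], [136, 155, 166], [134, 154, 165], [136, 154, 166]]
[60, 72, 77, 77, 79, 82, 86, 93, 105, 116, 122, 123, 123, 124, 124, 124, 124, 124, 124, 123, 120, 116, 113, 111, 105, 101, 105, 113, 120, 124, 126, 127, 127, 126, 126, 126, 126, 126, 126, 125, 125, 125, 121, 113, 109, 110, 109, 105, 104, 104]
[89, 89, 90, 90, 90, 91, 92, 94, 96, 101, 110, 119, 122, 123, 123, 123, 123, 122, 123, 122, 121, 120, 119, 117, 116, 117, 118, 119, 120, 120, 120, 120, 120, 120, 120, 120, 121, 121, 121, 121, 120, 120, 118, 116, 117, 121, 123, 125, 126, 124, 117, 106, 98, 98, 100, 100, 101, 97, 87, 78, 76, 79, 84, 88, 91, 93, 94, 93]
```

Run:
```python
from h import *
a,b=[cv2.imread(f"pics/{n}.png").astype(int) for n in("t0","t11")]
for n,(r0,r1,c0,c1) in dict(glue=(172,196,258,280),sciss=(205,280,372,404)).items(): print(n,np.abs(a-b)[r0:r1,c0:c1].mean().round(2))
st();print(bot.finish_job())
```

```text
glue 4.65
sciss 4.32
{'time': 18.75, 'tool_pos': [0.4184, 0.239, 0.2454], 'tcp_rot': [-3.1398, 0.0908, -0.0022], 'wrist_force': [0.5668, 0.8899, 0.3928], 'width': 0.3982, 'q': [0.4674, -0.1181, 1.9861, -0.0002, 1.2721, 2.096]}
[[ 0.998 -0.058  0.001]
 [-0.058 -0.998  0.   ]
 [ 0.001 -0.001 -1.   ]]
the job is handed in; nothing more can be done
None
```

The press plate is lying on the pile, released, and the job was handed in at about 18.8 s of the 54 s allowed; no verdict was reported.

**What I did:** I pressed the keeper flat with one fingertip while the jaws straddled the bar. The first pull jammed because the plate rolled and wedged against the peg, with up to about 30 N sideways. I loosened the jaws so it levelled, gripped again, lifted it about 2 mm and drew it out over the keeper and past the tip. I then carried it to the pile, lowered it until it touched at about 4 N, and let go.

**Last checks:**

| Check | Result |
|---|---|
| Plate centre | about (0.514, 0.235) |
| Pile centre, measured before covering it | (0.515, 0.234); individual estimates differed by about 2–5 mm |
| Plate yaw | −3.3° |
| Pile yaw | about −3.2° (estimates from −2.7° to −3.8°) |
| Plate level | measured level while held, not measured again after release |
| Glue bottle and scissors | top-view picture differences small in both areas, no sign of movement |
| Arm | clear, with wrist force near zero |

I did not confirm on camera that the keeper sprang back up. Nothing lay on it after the bar came off.

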